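Probe thermometer ready in the milk jug

TASK

The milk is about to be poured and its temperature will be read: draw the probe thermometer (the one with the flat oblong head) out of the slanted stand, turn it upright with its point down and hold it still in the empty jug, the tip in the lower half of the jug but touching neither its bottom nor its sides. Finish while still holding it there; leave the cake tester in the stand and the jug and mug standing where they are.

Things in the scene. Friction and masses are not known exactly. Their poses are not given: they have to be found in the camera images.
- thermometer: Probe thermometer, about 70 g: black oblong head 18 x 34 x 64 mm (x, y, z; grey window on +x), steel probe 6 mm thick and 110 mm long from the head's lower end along -z. Origin: centre of the head, z along the probe towards the head. Starts in one of the stand's two bores, z leaning about 32 degrees from vertical, y level along the row of bores, head resting on the stand with 1 mm of play round the probe.
- thermometer_head (a point): Centre of the thermometer's head, where to grasp it (34 mm wide along its y, 18 mm along its x, 64 mm long); same axes as the thermometer.
- thermometer_tip (a point): Point of the probe, 142 mm below the head's centre along the thermometer's -z; same axes.
- tester: Cake tester in the other bore: the same steel pin but under a round black handle with a ball-like top, 25 mm thick and 64 mm long. Origin at the handle's centre, z along the pin towards the handle. Stays where it is.
- stand: Fixed slanted wooden stand, foot 150 x 190 mm (x -60 to +90), origin under it on the worktop. A 50 mm thick rail has two 8 mm bores at y = +40 and -40 mm, mouths at x -30, z 120 mm, running up along (-0.530, 0, 0.848) in the stand's axes, the side nearer the robot. Draw a probe over 110 mm along its bore before moving aside. Heads reach 175 mm above the worktop.
- jug: Small milk jug with spout and one handle, loose, 160 g or so, 85 mm high, body 67 mm across; origin at its underside, 17.5 mm in -y from the axis of the round body; handle towards its -y.
- jug_mouth (a point): Centre of the jug's mouth at rim height, on the axis of its round body, 85 mm above its underside; its inner floor lies 79 mm below this point. Free radius round the axis: about 20 mm at the rim, narrowing to about 14 mm near the floor. z up.
- mug: Mug with a handle, wider than the jug: 87 mm across, 90 mm high, loose, not to be used. Origin under its middle. The jug stands on one side of the stand (left or right), the mug on the other.
There are look-alikes about, which are no part of the job. What is shaped like the thermometer but white is not meant.

How it is judged:
By the outcome, as a careful person would: the job done as asked, in the order asked, and still so for the second after the job is handed in, while the arm keeps its last pose, push and grip.
It also fails if it takes over 42 s, if anything falls off the work surface, if the arm or the gripper's body presses on something with over 40 N, if the wrist force passes 120 N, or if a joint passes its speed limit or range.

ROBOT

A 6-joint arm with a two-finger parallel gripper is mounted at the origin on a cart in front of the work surface, level with it; the furniture and walls round the work are solid. World frame = base frame: x ahead of the robot, y to its left, z up, the work surface at z = 0. Lengths are in m, angles in degrees, forces in N, time in s.
With the tool pointing down it reaches from about 0.35 to 0.875 m from the base axis. Payload 4.2 kg.
Tool frame: the origin (TCP) lies midway between the tips of the shut fingers; the grasp point (between the pads) lies r.pinch_z behind it (r.pinch_z is the distance from the TCP to the grasp point, in m); z points along the fingers, y is the direction in which the jaws open and shut (so a half turn about z gives the same grasp; the last joint's range is limited). The gripper opens to 87 mm and grips with 3 to 60 N. Pads are 19 mm wide; open, the fingers measure 117 mm over their backs; the gripper's body (75 mm by 190 mm) begins 51 mm behind the grasp point.
Start: joints at [14.817, 22.042, 0.453, 0, -68.411, -14.817], TCP at [0.625, 0, 0.223] pointing down, gripper open.
Joint ranges: [-179.83, 179.83], [-69.29, 118.12], [-61.27, 80.66], [-181.25, 117.63], [-171.15, -9.14], [-177.46, 177.46]. Speed limits (degrees/s): [159.86, 159.86, 180, 180, 180, 180].

INTERFACE

Orientations are given as a 3x3 rotation matrix whose columns are the frame's x, y, z axes.
In Python, from station import r gives the robot as it stands. The module is installed in compiled form; this text tells all that it offers.
- The arm moves only by the tool play_rows, never from a script. Its argument "deltas" is a list of rows, each a list of 7 numbers: the shift along the tool's x, y, z in units of 25 mm (1.0 is 25 mm), then the turn, a rotation vector about the tool's x, y, z in units of 5 degrees (1.0 is 5 degrees), then the finger opening in mm, from 0 to 87. In form: [[tx, ty, tz, wx, wy, wz, fingers], ...]. A call has 1 to 12 rows; each row is the pose to reach, as a shift and turn from the pose commanded when the call began, along the tool's axes at that moment; what a row does not reach only later rows make up. A row lasts 1/10 s, in which the tool goes at most 50 mm and 8.59 degrees, less where a joint would pass 70% of its speed; a pose out of reach is approached as far as the arm can. A call with a gripper value outside its range is refused whole. The fingers move at their own pace and stop on an object; the grip force is fixed at half the most. Time passes only in rows, so rows that repeat a pose let the fingers close. It gives the time, the measured TCP pose, the force and the opening at its end, in the units of the state.
- r.sense(): the state, without advancing time (a new reading comes with each control period).
- r.capture(name): name is "scene" or "top" or "wrist"; returns a dict with "pixels" (400x640x3 uint8, red, green, blue), "camera_matrix" (3x3 intrinsics, pixels), "k1" (the pictures are not rectified: a ray, as slopes to the right and down, at radius r is drawn at 1 + k1 r^2 times it, then the intrinsics apply), "R" (3x3) and "t" (3): a world point X has camera coordinates R X + t; the wrist camera has in their place "T_tool_cam" (4x4, takes a point from camera to tool coordinates, whose origin is the TCP and whose axes are the flange's). Camera axes: x right, y down, z forward; pixel columns grow to the right and rows downward; lengths in m; the calibration is good to about 2 mm. A picture is of the moment at which its call begins: read the wrist's pose just before it. There is no depth.
- r.finish_job(): hands the job in, once; it reports no verdict.
Trained networks look in the newest picture that a camera, given by its name, has taken for a name from the list of things; names that differ only in an ending like _2 or _b are one class to them, and where a whole thing is asked for, a point or a joint stands for the part that bears it (a point fixed in the world has none). Each returns a list of dicts, best first, with "score" (0 to 1); they miss things now and then, are a little off and sometimes report something else, mostly with a low value. They report only what shows in the picture. A call takes as long as a camera call. They do not tell look-alikes from the thing itself.
- r.spot_in(camera, target): "centre" ([x, y, z] in m, in world coordinates, good to about 4 mm: the middle of the surface that is visible of it).
- r.cut_out(camera, target): "region" (400x640 bool, what is visible of it).
The state is a dict: "time_s": time; "joints": joint angles; "joint_velocities": joint speeds; "effort": joint torques, N m; "tcp_pos": TCP position; "ee_rot": TCP orientation; "wrist_force": force on the tool from outside, world axes, zero at the start; "moment": the same for the moment, N m; "gripper_width": opening from 0.0 (shut) to 1.0 (fully open).
Only numpy, scipy, OpenCV 4.12 (cv2) and the standard library are available. Lean on these libraries where they do the work, as an engineer would, in place of code of your own. Each camera call takes 0.05 s, during which the arm holds its last target.

## Working session

There is one attempt and no reset: what is moved stays moved. The work goes in short steps, Python scripts to look and compute and a tool call to move; the robot and the scene stay as the last step left them, time stands still between calls to the robot, and variables do not carry over. Pictures are saved under pics/ and viewed, and the job is handed in when it is done.

Besides the shell and the picture viewer there is one more tool, called after "Request:" by a JSON object that holds its "name" and its "arguments", one argument or row to a line. play_rows: Moves the arm, as the interface text tells. Its arguments: {"type":"object","properties":{"deltas":{"type":"array","items":{"type":"array","items":{"type":"number"}}}},"required":["deltas"]}

```bash
mkdir -p pics; cat > h.py <<'E'
import numpy as np, cv2
from station import r
def save(c,n):
    cv2.imwrite(f'pics/{n}.png', c['pixels'][:,:,::-1])
E
python3 - <<'E'
from h import *
s=r.sense(); print({k:(np.round(v,3).tolist() if not np.isscalar(v) else v) for k,v in s.items()}, r.pinch_z)
for n in ['scene','top','wrist']:
    c=r.capture(n); save(c,n+'0')
    np.set_printoptions(precision=4,suppress=True)
    print(n,c['camera_matrix'].tolist(),c['k1'])
    for t in ['thermometer','thermometer_head','tester','stand','jug','jug_mouth','mug']:
        for d in r.spot_in(n,t): print(t,np.round(d['centre'],3),round(d['score'],2))
E
```

```text
{'time_s': 0.0, 'joints': [14.817, 22.09, 0.378, -0.03, -68.41, -14.818], 'joint_velocities': [-0.033, 0.025, 0.091, -0.033, -0.046, 0.055], 'effort': [0.001, -39.066, 18.74, 4.22, 0.011, -0.0], 'tcp_pos': [0.624, 0.0, 0.221], 'ee_rot': [[-0.0, -1.0, -0.002], [-1.0, 0.0, -0.0], [0.0, 0.002, -1.0]], 'wrist_force': [0.224, -0.887, 0.631], 'moment': [0.011, -0.063, -0.019], 'gripper_width': 0.9946106070514668} 0.0187
scene [[470.537237854613, 0.0, 321.2544943295209], [0.0, 470.537237854613, 196.7272632599284], [0.0, 0.0, 1.0]] -0.040481083497666354
thermometer [0.457 0.123 0.021] 0.8
thermometer [0.583 0.164 0.157] 0.63
thermometer_head [0.458 0.13  0.015] 0.77
thermometer_head [0.583 0.167 0.154] 0.6
tester [0.605 0.084 0.158] 0.71
stand [0.625 0.164 0.026] 0.58
jug [ 0.425 -0.055  0.055] 0.88
jug_mouth [ 0.422 -0.053  0.057] 0.58
mug [0.425 0.363 0.067] 0.62
top [[495.99724670332665, 0.0, 313.207202026847], [0.0, 495.99724670332665, 202.82533415244222], [0.0, 0.0, 1.0]] 0.03200685017374287
thermometer [0.363 0.149 0.01 ] 0.36
stand [0.623 0.062 0.114] 0.91
stand [ 0.437 -0.073  0.056] 0.19
jug [ 0.44  -0.076  0.053] 0.9
jug_mouth [ 0.437 -0.08   0.05 ] 0.9
mug [0.442 0.364 0.016] 0.95
wrist [[277.0283746808361, 0.0, 319.37015427937047], [0.0, 277.0283746808361, 200.43195651535024], [0.0, 0.0, 1.0]] -0.0185229605142698
thermometer [0.458 0.104 0.014] 0.66
thermometer_head [0.616 0.074 0.167] 0.68
thermometer_head [0.461 0.109 0.018] 0.42
tester [0.614 0.075 0.168] 0.81
stand [0.662 0.059 0.049] 0.74
jug [ 0.441 -0.072  0.059] 0.59
jug_mouth [ 0.446 -0.073  0.058] 0.73
mug [0.453 0.318 0.047] 0.63
```

View pics/scene0.png

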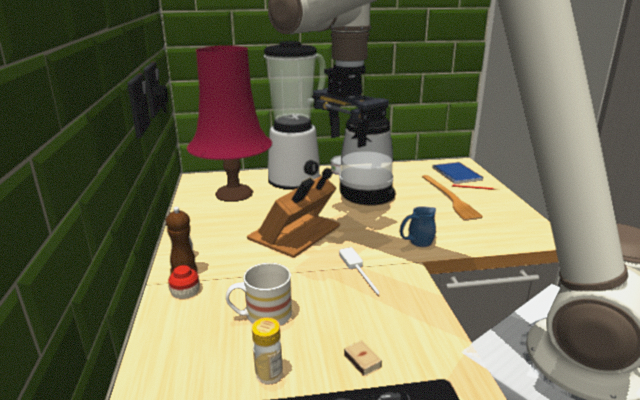

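View pics/top0.png

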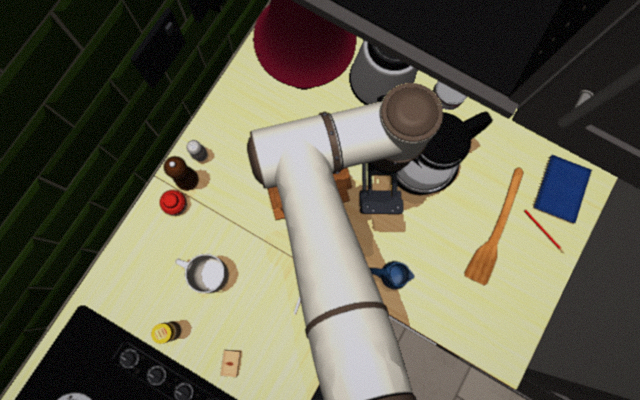

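View pics/wrist0.png

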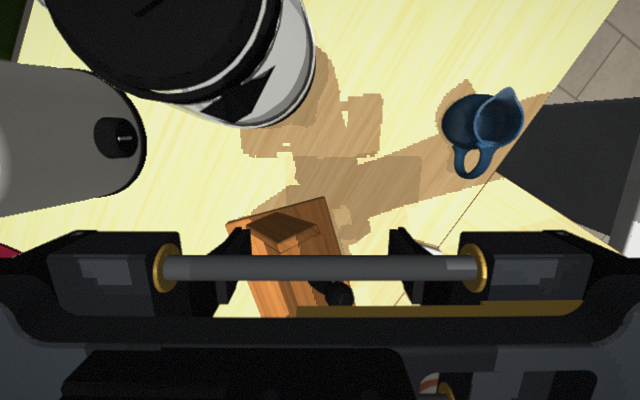

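```bash
python3 - <<'E'
import cv2
a=cv2.imread('pics/scene0.png')[130:270,220:460]
cv2.imwrite('pics/scene0z.png',cv2.resize(a,None,fx=3.3,fy=3.3,interpolation=cv2.INTER_CUBIC))
from h import *
for n in ['scene','top']:
    c=r.capture(n); print(n,'cam pos',-c['R'].T@c['t'], c['R'].tolist())
c=r.capture('wrist');print(c['T_tool_cam'])
E
```

```text
scene cam pos [-0.18839407  0.72189917  0.57646424] [[-0.619828722654085, -0.7847318373342614, -0.002880633090143716], [-0.3265580233056058, 0.2612697140986925, -0.9083490484992665], [0.7135630399535424, -0.5620801366075677, -0.4182029507828431]]
top cam pos [0.37567779 0.14727964 1.20469637] [[0.006751375820920345, -0.9995513495528129, 0.029180790456661512], [-0.981302799050161, -0.012235708461038837, -0.1920809829597307], [0.19235185338552, -0.027338380449605168, -0.9809451449767966]]
[[-4.72039707e-05 -9.63951514e-01 -2.66077953e-01  7.17139788e-02]
 [ 9.99999514e-01 -3.07484021e-04  9.36551626e-04 -4.33134191e-04]
 [-9.84605077e-04 -2.66077780e-01  9.63951060e-01 -1.62761257e-01]
 [ 0.00000000e+00  0.00000000e+00  0.00000000e+00  1.00000000e+00]]
```

View pics/scene0z.png

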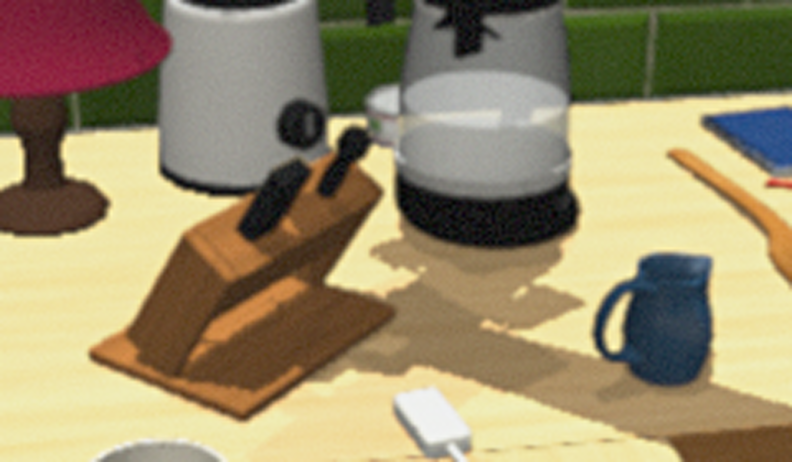

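```bash
cat >> h.py <<'E'
from scipy.spatial.transform import Rotation as Ro
np.set_printoptions(precision=4,suppress=True)
def bore_rot(yaw,tilt=32.0):
    y=np.radians(yaw);t=np.radians(tilt);c,s=np.cos(y),np.sin(y)
    z=np.array([np.sin(t)*c,np.sin(t)*s,-np.cos(t)]); yy=np.array([s,-c,0])
    return np.stack([np.cross(yy,z),yy,z],1)
def delta(p,R):
    s=r.sense(); R0=np.array(s['ee_rot']); p0=np.array(s['tcp_pos'])
    return np.r_[R0.T@(np.array(p)-p0)/.025, Ro.from_matrix(R0.T@R).as_rotvec(degrees=True)/5]
def project(c,X):
    if 'R' in c: R,t=c['R'],c['t']
    else:
        s=r.sense();W=np.eye(4);W[:3,:3]=s['ee_rot'];W[:3,3]=s['tcp_pos'];M=np.linalg.inv(W@c['T_tool_cam']);R,t=M[:3,:3],M[:3,3]
    q=np.atleast_2d(X)@np.array(R).T+t; m=q[:,:2]/q[:,2:]; m=m*(1+c['k1']*(m**2).sum(1,keepdims=True))
    K=c['camera_matrix']; return m@K[:2,:2].T+K[:2,2]
E
python3 - <<'E'
from h import *
R=bore_rot(18); u=-R[:,2]; head=np.array([.588,.160,.147])
tcp=head+u*(.13-.0187); print(tcp,delta(tcp,R))
E
```

```text
[0.5319 0.1418 0.2414] [ -5.67     3.723   -0.7536   6.0105   4.3667 -20.9614]
```

```bash
cat >> h.py <<'E'
def grasp_rot(yaw,tilt=32.0):  # jaws in stand xz plane; x_t toward stand -y
    B=bore_rot(yaw,tilt); x=B[:,1]; z=B[:,2]
    return np.stack([x,np.cross(z,x),z],1)
E
python3 - <<'E'
from h import *
R=grasp_rot(18); u=-R[:,2]; head=np.array([.588,.160,.147]);print(R)
tcp=head+u*(.13-.0187); print(tcp,delta(tcp,R))
E
```

```text
[[ 0.309  -0.8065  0.504 ]
 [-0.9511 -0.2621  0.1638]
 [ 0.     -0.5299 -0.848 ]]
[0.5319 0.1418 0.2414] [-5.67    3.723  -0.7536  6.3466 -1.0053 -3.506 ]
```

Request:
{"name": "play_rows", "arguments": {
  "deltas": [
    [-1.4,0.9,-0.6,1,-0.2,-0.6,50],
    [-2.8,1.9,-0.9,2.4,-0.4,-1.3,50],
    [-4.2,2.8,-0.9,3.9,-0.6,-2.1,50],
    [-5.67,3.72,-0.75,5.2,-0.8,-2.9,50],
    [-5.67,3.72,-0.75,6.35,-1.0,-3.5,50],
    [-5.67,3.72,-0.75,6.35,-1.0,-3.5,50],
    [-5.67,3.72,-0.75,6.35,-1.0,-3.5,50],
    [-5.67,3.72,-0.75,6.35,-1.0,-3.5,50]
  ]
}}

```text
time_s: 2.15
tcp_pos: [0.5345, 0.1425, 0.2437]
ee_rot: [[0.306, -0.806, 0.507], [-0.952, -0.259, 0.164], [-0.001, -0.533, -0.846]]
wrist_force: [0.3, -0.2, -0.9]
gripper_width: 0.578
```

```bash
python3 - <<'E'
from h import *
s=r.sense(); print(s['time_s'],s['tcp_pos'],s['ee_rot'],s['joints'])
for n in ['scene','top','wrist']:
    c=r.capture(n); save(c,n+'1')
    for t in ['thermometer_head','tester','stand','jug','jug_mouth']:
        for d in r.spot_in(n,t): print(n,t,np.round(d['centre'],3),round(d['score'],2))
E
```

```text
2.15 [0.5345 0.1425 0.2437] [[ 0.3065 -0.8055  0.5072]
 [-0.9519 -0.2588  0.1641]
 [-0.001  -0.5331 -0.8461]] [ 34.9804  -0.2398 -41.4587  27.4686 -19.8023 -40.7108]
scene thermometer_head [0.455 0.13  0.017] 0.6
scene thermometer_head [0.583 0.171 0.157] 0.58
scene thermometer_head [ 0.421 -0.056  0.059] 0.53
scene tester [0.605 0.084 0.157] 0.66
scene tester [0.623 0.162 0.023] 0.24
scene stand [0.625 0.164 0.022] 0.96
scene jug [ 0.424 -0.058  0.055] 0.69
scene jug_mouth [ 0.423 -0.053  0.058] 0.65
top thermometer_head [0.379 0.145 0.013] 0.44
top tester [0.606 0.08  0.173] 0.44
top stand [0.658 0.126 0.011] 0.77
top jug [ 0.438 -0.073  0.054] 0.73
top jug_mouth [ 0.438 -0.08   0.051] 0.6
wrist thermometer_head [0.469 0.12  0.02 ] 0.85
wrist thermometer_head [0.579 0.147 0.172] 0.56
wrist tester [0.605 0.078 0.172] 0.9
wrist stand [0.627 0.118 0.108] 0.76
wrist jug [ 0.445 -0.047  0.072] 0.64
wrist jug_mouth [ 0.442 -0.045  0.071] 0.76
```

View pics/wrist1.png

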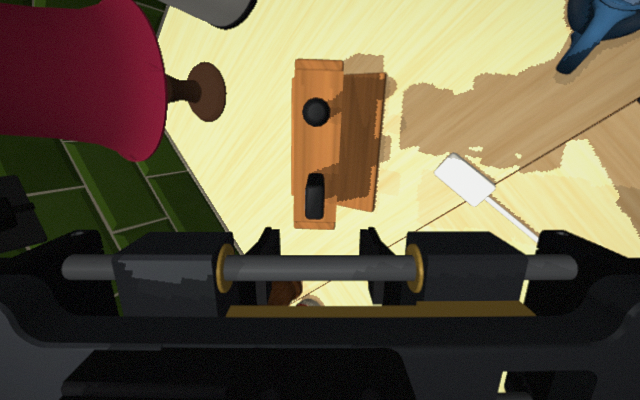

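View pics/scene1.png

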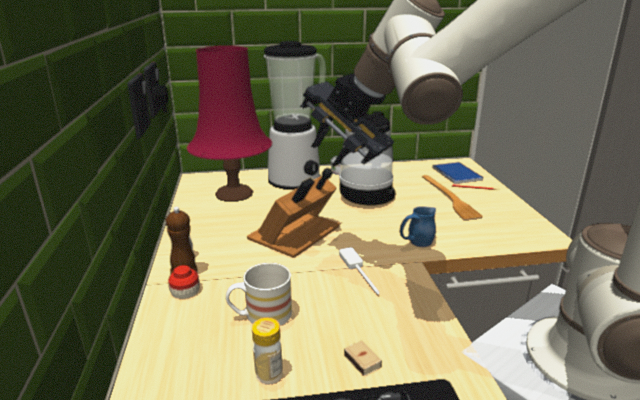

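View pics/top1.png

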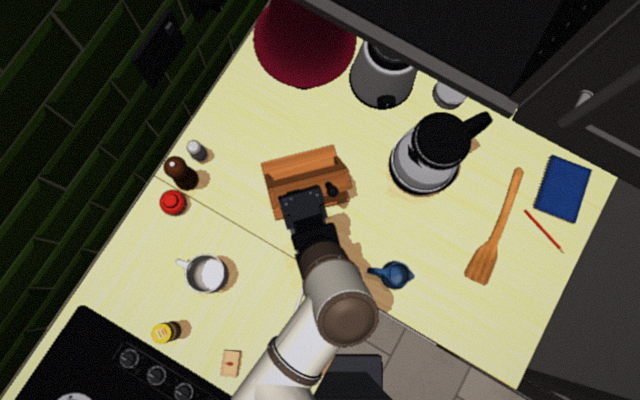

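```bash
python3 - <<'E'
import cv2
a=cv2.imread('pics/wrist1.png')[50:240,270:410]
cv2.imwrite('pics/w1z.png',cv2.resize(a,None,fx=3,fy=3,interpolation=cv2.INTER_CUBIC))
a=cv2.imread('pics/scene1.png')[150:260,240:350]
cv2.imwrite('pics/s1z.png',cv2.resize(a,None,fx=5,fy=5,interpolation=cv2.INTER_CUBIC))
E
```

```text
(no output)
```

View pics/w1z.png

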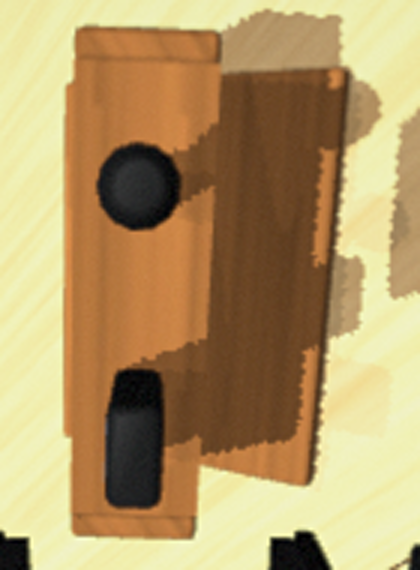

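View pics/s1z.png

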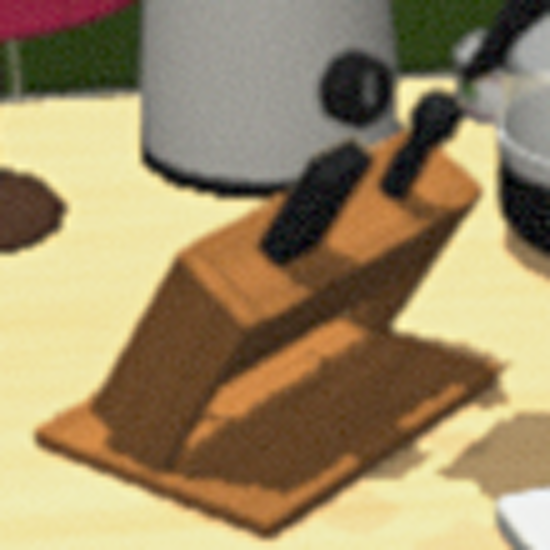

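```bash
cat > fit.py <<'E'
from h import *
from scipy.optimize import least_squares
cs=r.capture('scene');cw=r.capture('wrist')
def pt(p,S):
    c,s=np.cos(p[2]),np.sin(p[2]); S=np.array(S)
    return np.array([p[0]+c*S[0]-s*S[1],p[1]+s*S[0]+c*S[1],S[2]])
M=lambda y,d:[-.03-.53*d,y,.12+.848*d]
obs=[(cw,M(.04,.064),(314.7,203),1),(cw,M(-.04,.0515),(316.3,112),1),(cs,[.09,.095,.005],(247.6,236),1),(cs,[-.06,.095,.005],(294,255.5),1),(cs,[-.06,-.095,.005],(340,223),1),
(cs,M(-.04,.0515),(240+437/5,150+115/5),1),(cs,M(.04,.032),(240+315/5,150+203/5),1),(cw,[-.06,.095,.01],(373.3,211.7),1),(cw,[-.06,-.095,.01],(385,72.7),1)]
f=lambda p:np.concatenate([(project(c,pt(p,S))[0]-uv)*w for c,S,uv,w in obs])
q=least_squares(f,[.63,.13,.3],loss='soft_l1',x_scale=[.01,.01,.05])
p=q.x;print(p[:2],np.degrees(p[2]));print(f(p).reshape(-1,2))
print('head',pt(p,M(.04,.032)),'tester',pt(p,M(-.04,.032)))
E
python3 fit.py
```

```text
[0.6504 0.1334] 15.982732314122158
[[ 0.2545 -0.3664]
 [ 1.0951 -0.4174]
 [-2.178   2.5658]
 [-0.5952  2.22  ]
 [-0.1301  2.404 ]
 [-0.5986  1.2986]
 [-0.5143  0.4703]
 [-0.7227  0.3051]
 [-0.2527 -1.5453]]
head [0.5942 0.1589 0.1471] tester [0.6162 0.082  0.1471]
```

```bash
python3 - <<'E'
from h import *
R=grasp_rot(16); u=-R[:,2]; head=np.array([.5942,.1589,.1471])
for d in (.07,.003):
    tcp=head+u*(d-.0187); print(tcp,delta(tcp,R))
E
```

```text
[0.5681 0.1514 0.1906] [ 0.0799 -0.1909  2.5107 -0.0024  0.2056  0.3362]
[0.6022 0.1612 0.1338] [ 0.128  -0.1896  5.1903 -0.0024  0.2056  0.3362]
```

Request:
{"name": "play_rows", "arguments": {
  "deltas": [
    [0.05,-0.1,0.6,0,0.1,0.17,50],
    [0.08,-0.19,1.2,0,0.2,0.34,50],
    [0.08,-0.19,1.8,0,0.2,0.34,50],
    [0.08,-0.19,2.4,0,0.2,0.34,50],
    [0.09,-0.19,3.0,0,0.2,0.34,50],
    [0.1,-0.19,3.6,0,0.2,0.34,50],
    [0.11,-0.19,4.1,0,0.2,0.34,50],
    [0.12,-0.19,4.6,0,0.2,0.34,50],
    [0.13,-0.19,5.0,0,0.2,0.34,50],
    [0.13,-0.19,5.19,0,0.2,0.34,50],
    [0.13,-0.19,5.19,0,0.2,0.34,50],
    [0.13,-0.19,5.19,0,0.2,0.34,50]
  ]
}}

```text
time_s: 4.35
tcp_pos: [0.6103, 0.1575, 0.1576]
ee_rot: [[0.285, -0.837, 0.467], [-0.958, -0.24, 0.154], [-0.017, -0.491, -0.871]]
wrist_force: [-0.2, 0.2, -1.0]
gripper_width: 0.575
```

```bash
python3 - <<'E'
from h import *
R=grasp_rot(16); u=-R[:,2]; head=np.array([.5942,.1589,.1471])
print(delta(head+u*(.003-.0187),R), r.sense()['wrist_force'],r.sense()['joints'])
c=r.capture('wrist');save(c,'wrist2');c=r.capture('scene');save(c,'scene2')
a=c['pixels'][130:260,240:420,::-1]
cv2.imwrite('pics/s2z.png',cv2.resize(a,None,fx=4,fy=4,interpolation=cv2.INTER_CUBIC))
E
```

```text
[-0.2164  0.7033  0.7031  0.5184  0.2204 -0.0016] [-0.1815  0.2041 -1.0208] [ 29.0634  14.0262 -39.4557  35.2582  -9.1943 -46.2981]
```

View pics/wrist2.png

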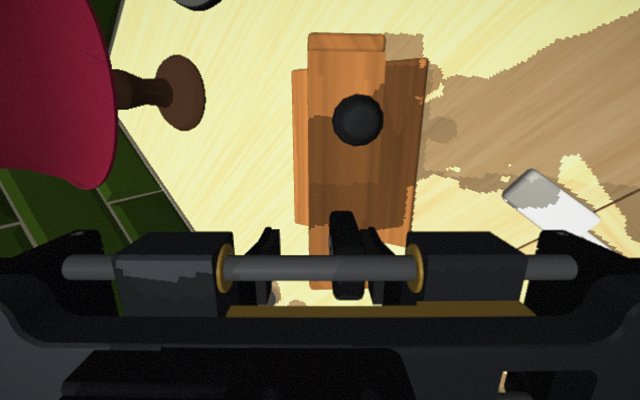

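View pics/s2z.png

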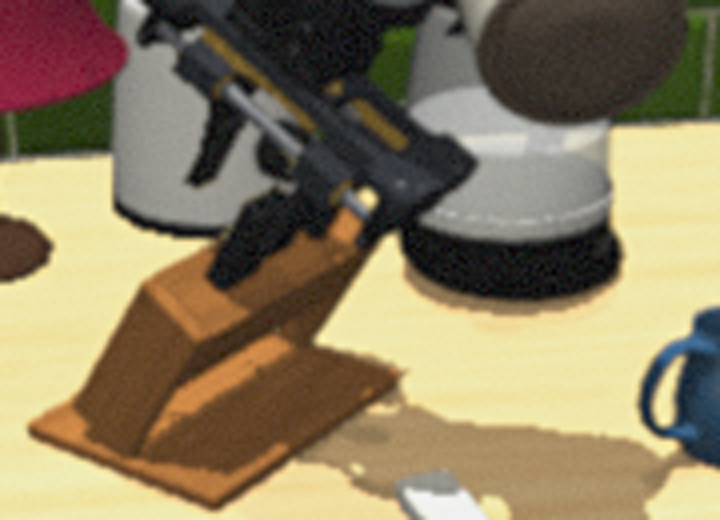

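Request:
{"name": "play_rows", "arguments": {
  "deltas": [
    [0,0,0,0,0,0,75],
    [0,0,0,0,0,0,75],
    [0,0,-0.8,0,0,0,75],
    [0,0,-1.6,0,0,0,75],
    [0,0,-2.4,0,0,0,75],
    [0,0,-3.2,0,0,0,75],
    [0,0,-4.0,0,0,0,75],
    [0,0,-4.8,0,0,0,75],
    [0,0,-5.2,0,0,0,75],
    [0,0,-5.2,0,0,0,60]
  ]
}}

```text
time_s: 5.45
tcp_pos: [0.55, 0.1379, 0.2729]
ee_rot: [[0.285, -0.836, 0.47], [-0.958, -0.239, 0.156], [-0.018, -0.495, -0.869]]
wrist_force: [-0.1, -0.2, -0.5]
gripper_width: 0.828
```

```bash
python3 - <<'E'
from h import *
s=r.sense();print(s['time_s'],s['tcp_pos'],s['ee_rot'],s['joints'],s['wrist_force'])
for ti in (10,14):
  R=bore_rot(16,ti); u=-bore_rot(16)[:,2]; head=np.array([.5942,.1589,.1471])
  for g in (.11,.003):
    g=head+u*g; print(delta(g+R[:,2]*.0187,R))
E
```

```text
5.45 [0.55   0.1379 0.2729] [[ 0.2851 -0.8356  0.4696]
 [-0.9583 -0.2394  0.156 ]
 [-0.0179 -0.4945 -0.869 ]] [ 34.2307   0.5626 -31.2871  15.52   -30.3571 -29.4164] [-0.1387 -0.2153 -0.5269]
[ -0.288    1.2426   1.6433  -3.2631  -2.8979 -17.7694]
[ -0.2005   1.0662   5.9188  -3.2631  -2.8979 -17.7694]
[ -0.2877   1.1928   1.6591  -2.6373  -2.2709 -17.848 ]
[ -0.2002   1.0164   5.9346  -2.6373  -2.2709 -17.848 ]
```

Request:
{"name": "play_rows", "arguments": {
  "deltas": [
    [0,0.1,0,-0.24,-0.21,-1.6,50],
    [0,0.2,0,-0.48,-0.41,-3.2,50],
    [-0.1,0.3,0,-0.71,-0.61,-4.8,50],
    [-0.1,0.4,0,-0.95,-0.81,-6.4,50],
    [-0.1,0.5,0,-1.18,-1.02,-8.0,50],
    [-0.15,0.6,0,-1.42,-1.22,-9.6,50],
    [-0.15,0.7,0.2,-1.65,-1.42,-11.2,50],
    [-0.2,0.8,0.4,-1.9,-1.63,-12.8,50],
    [-0.2,0.9,0.6,-2.13,-1.83,-14.4,50],
    [-0.25,1.0,0.8,-2.36,-2.03,-16.0,50],
    [-0.29,1.1,1.0,-2.6,-2.24,-17.6,50],
    [-0.29,1.19,1.2,-2.64,-2.27,-17.85,50]
  ]
}}

```text
time_s: 6.65
tcp_pos: [0.537, 0.1422, 0.2286]
ee_rot: [[0.934, 0.277, 0.228], [0.269, -0.961, 0.063], [0.236, 0.003, -0.972]]
wrist_force: [1.0, -0.1, 1.6]
gripper_width: 0.576
```

```bash
python3 - <<'E'
from h import *
s=r.sense();print(s['time_s'],s['tcp_pos'],s['ee_rot'],s['joints'],s['wrist_force'])
for ti in (14,):
  R=bore_rot(16,ti); u=-bore_rot(16)[:,2]; head=np.array([.5942,.1589,.1471])
  for g in (.11,.06,.003):
    g=head+u*g; print(delta(g+R[:,2]*.0187,R))
c=r.capture('wrist');save(c,'wrist3');c=r.capture('scene');save(c,'scene3')
E
```

```text
6.65 [0.537  0.1422 0.2286] [[ 0.9337  0.2765  0.2275]
 [ 0.2693 -0.961   0.0628]
 [ 0.236   0.0026 -0.9717]] [ 33.9515   8.2453 -21.2037   5.816  -47.7273  68.6891] [ 0.9997 -0.0692  1.5597]
[ 0.1662 -0.012   0.3014  0.0268  0.0695  0.0175]
[ 0.7957 -0.0155  2.1997  0.0268  0.0695  0.0175]
[ 1.5134 -0.0195  4.3638  0.0268  0.0695  0.0175]
```

View pics/wrist3.png

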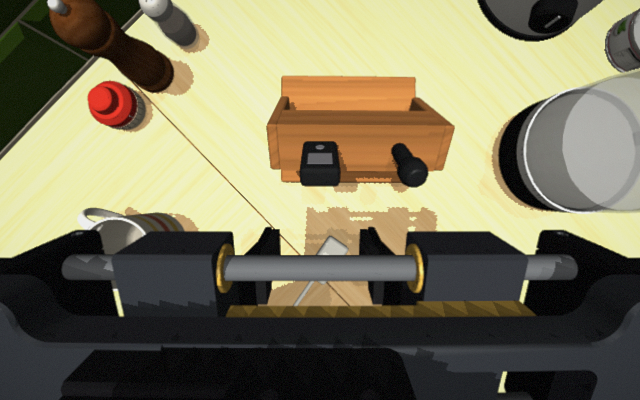

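View pics/scene3.png

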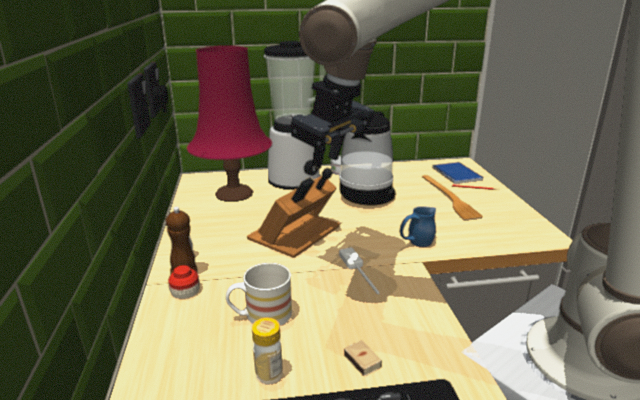

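```bash
python3 - <<'E'
from h import *
c=r.capture('wrist'); im=c['pixels'][:,:,::-1].copy()
B=bore_rot(16); X=-B[:,0]; Y=-B[:,1]; Z=-B[:,2]; head=np.array([.5942,.1589,.1471])
X=np.cross(Y,Z)
big=cv2.resize(im,None,fx=4,fy=4,interpolation=cv2.INTER_CUBIC)
for a in(-1,1):
  for b in (-1,1):
    for z in (-1,1):
      p=project(c,head+X*a*.009+Y*b*.017+Z*z*.032)[0]; cv2.circle(big,tuple(int(v*4+2) for v in p),4,(0,0,255) if z>0 else (0,255,0),-1)
p=project(c,head-Y*.08+Z*.0195)[0]; cv2.circle(big,tuple(int(v*4+2) for v in p),5,(255,0,0),-1)
cv2.imwrite('pics/w3z.png',big[280:800,1040:1840])
E
```

```text
(no output)
```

View pics/w3z.png

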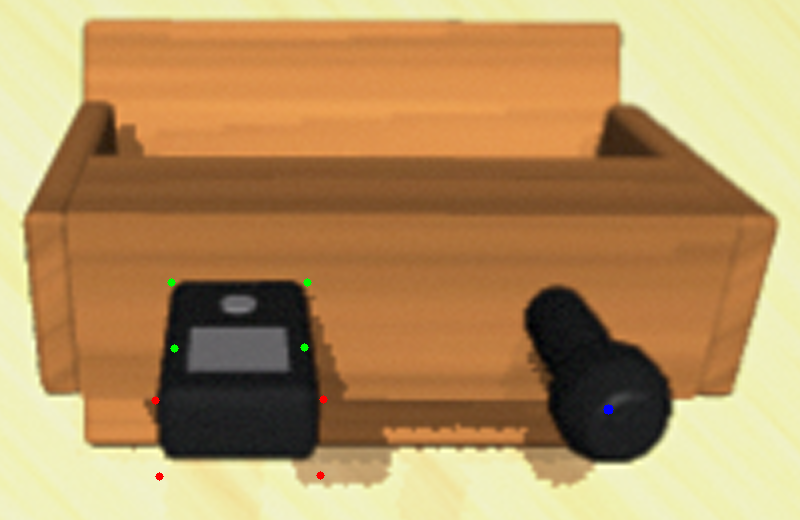

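Request:
{"name": "play_rows", "arguments": {
  "deltas": [
    [0.2,0,0.5,0,0.07,0,50],
    [0.43,0,1.1,0,0.07,0,50],
    [0.65,0,1.7,0,0.07,0,50],
    [0.85,0,2.2,0,0.07,0,50],
    [1.03,0,2.7,0,0.07,0,50],
    [1.2,0,3.2,0,0.07,0,50],
    [1.37,0,3.7,0,0.07,0,50],
    [1.5,-0.02,4.1,0,0.07,0,50],
    [1.57,-0.02,4.36,0,0.07,0,50],
    [1.57,-0.02,4.36,0,0.07,0,50],
    [1.57,-0.02,4.36,0,0.07,0,50]
  ]
}}

```text
time_s: 7.9
tcp_pos: [0.5984, 0.16, 0.1339]
ee_rot: [[0.932, 0.276, 0.235], [0.267, -0.961, 0.066], [0.244, 0.001, -0.97]]
wrist_force: [0.7, -0.1, 0.6]
gripper_width: 0.573
```

```bash
python3 - <<'E'
from h import *
s=r.sense();print(s['time_s'],s['tcp_pos'],s['ee_rot'],s['joints'],s['wrist_force'])
R=bore_rot(16,14); u=-bore_rot(16)[:,2]; head=np.array([.5942,.1589,.1471])
print(delta(head+u*.003+R[:,2]*.0187,R))
c=r.capture('wrist');save(c,'wrist4');c=r.capture('scene');
a=c['pixels'][130:260,240:420,::-1]
cv2.imwrite('pics/s4z.png',cv2.resize(a,None,fx=4,fy=4,interpolation=cv2.INTER_CUBIC))
E
```

```text
7.9 [0.5984 0.16   0.1339] [[ 0.9321  0.2755  0.2352]
 [ 0.2675 -0.9613  0.066 ]
 [ 0.2443  0.0014 -0.9697]] [ 31.8207  19.6036 -21.2124   6.6788 -35.765   69.2194] [ 0.6579 -0.0561  0.5897]
[-0.078  -0.0037  0.0812  0.0163 -0.0282  0.0025]
```

View pics/wrist4.png

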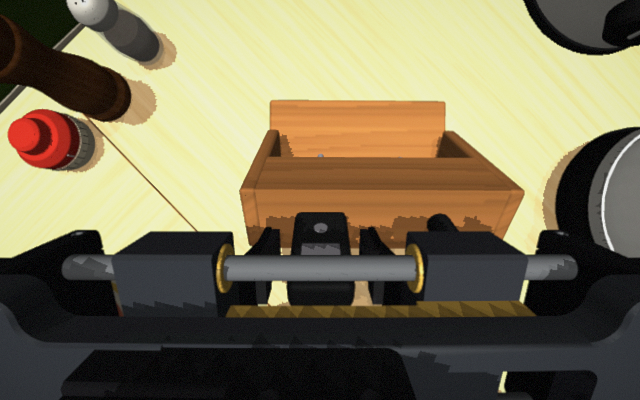

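View pics/s4z.png

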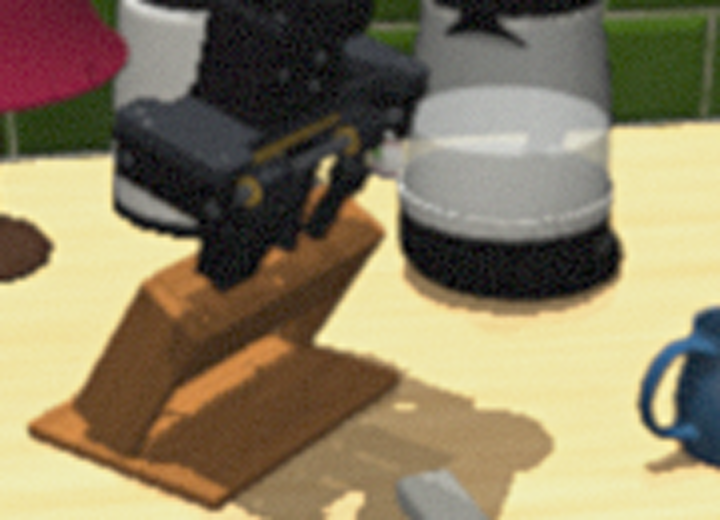

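Request:
{"name": "play_rows", "arguments": {
  "deltas": [
    [0,0,0,0,0,0,36],
    [0,0,0,0,0,0,20],
    [0,0,0,0,0,0,20],
    [0,0,0,0,0,0,20],
    [0,0,0,0,0,0,20],
    [0,0,0,0,0,0,20]
  ]
}}

```text
time_s: 8.6
tcp_pos: [0.5983, 0.16, 0.1341]
ee_rot: [[0.932, 0.275, 0.235], [0.267, -0.961, 0.066], [0.244, 0.001, -0.97]]
wrist_force: [-2.4, -0.7, 2.2]
gripper_width: 0.391
```

```bash
python3 - <<'E'
from h import *
u=-bore_rot(16)[:,2]; R0=np.array(r.sense()['ee_rot'])
print(R0.T@u*.12/.025, r.sense()['gripper_width']*87, r.sense()['moment'])
E
```

```text
[-1.472   0.0062 -4.5687] 33.9916097338992 [-0.3196  0.8365  0.0268]
```

Request:
{"name": "play_rows", "arguments": {
  "deltas": [
    [-0.06,0,-0.19,0,0,0,20],
    [-0.18,0,-0.57,0,0,0,20],
    [-0.31,0,-0.95,0,0,0,20],
    [-0.43,0,-1.33,0,0,0,20],
    [-0.43,0,-1.33,0,0,0,20]
  ]
}}

```text
time_s: 9.1
tcp_pos: [0.58, 0.1548, 0.1651]
ee_rot: [[0.932, 0.275, 0.236], [0.267, -0.961, 0.067], [0.246, 0.001, -0.969]]
wrist_force: [-0.8, -0.6, -1.2]
gripper_width: 0.394
```

```bash
python3 - <<'E'
from h import *
u=-bore_rot(16)[:,2]; s=r.sense();R0=np.array(s['ee_rot'])
print(R0.T@u*.12/.025, s['gripper_width']*87, s['moment'],s['wrist_force'])
d=np.array(s['tcp_pos'])-[.5983,.16,.1341];print(d@u,d)
c=r.capture('scene');
a=c['pixels'][100:260,240:420,::-1]
cv2.imwrite('pics/s5z.png',cv2.resize(a,None,fx=3.5,fy=3.5,interpolation=cv2.INTER_CUBIC))
E
```

```text
[-1.4661  0.0043 -4.5706] 34.25187113931887 [-0.3518  0.6506 -0.0888] [-0.7724 -0.5613 -1.2444]
0.036357600439898524 [-0.0183 -0.0052  0.031 ]
```

View pics/s5z.png

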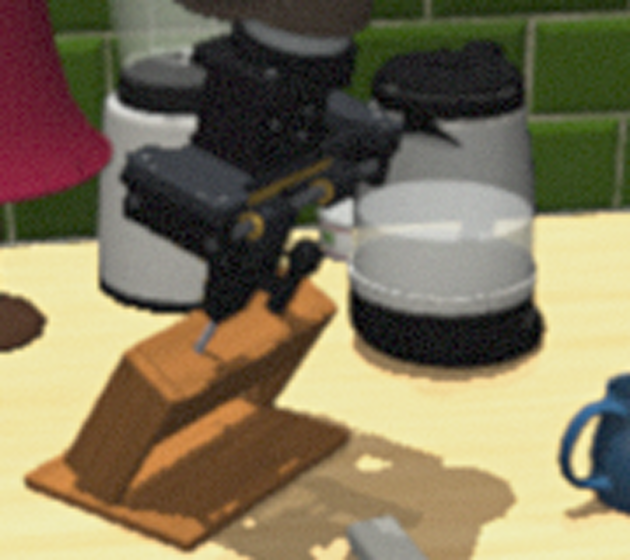

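Request:
{"name": "play_rows", "arguments": {
  "deltas": [
    [-0.15,0,-0.47,0,0,0,20],
    [-0.31,0,-0.95,0,0,0,20],
    [-0.46,0,-1.43,0,0,0,20],
    [-0.61,0,-1.9,0,0,0,20],
    [-0.76,0,-2.38,0,0,0,20],
    [-0.92,0,-2.86,0,0,0,20],
    [-1.07,0,-3.33,0,0,0,20],
    [-1.22,0,-3.81,0,0,0,20],
    [-1.22,0,-3.81,0,0,0,20],
    [-1.22,0,-3.81,0,0,0,20]
  ]
}}

```text
time_s: 10.15
tcp_pos: [0.5295, 0.1405, 0.2486]
ee_rot: [[0.932, 0.275, 0.235], [0.267, -0.961, 0.066], [0.245, 0.001, -0.97]]
wrist_force: [0.2, 0.1, -0.3]
gripper_width: 0.39
```

```bash
python3 - <<'E'
from h import *
u=-bore_rot(16)[:,2]; s=r.sense();R0=np.array(s['ee_rot'])
print(s['time_s'],s['gripper_width']*87, s['moment'],s['wrist_force'],s['joints'])
d=np.array(s['tcp_pos'])-[.5983,.16,.1341];print(d@u,d)
for n in ('scene','top','wrist'):
  c=r.capture(n);save(c,n+'6')
  for t in ('jug','jug_mouth'): print(n,[(np.round(d['centre'],3),round(d['score'],2)) for d in r.spot_in(n,t)])
c=r.capture('scene')
a=c['pixels'][100:260,240:460,::-1]
cv2.imwrite('pics/s6z.png',cv2.resize(a,None,fx=3.5,fy=3.5,interpolation=cv2.INTER_CUBIC))
c=r.capture('top')
a=c['pixels'][150:350,260:460,::-1]
cv2.imwrite('pics/t6z.png',cv2.resize(a,None,fx=3,fy=3,interpolation=cv2.INTER_CUBIC))
E
```

```text
10.15 33.940412599052316 [-0.2935  0.5867 -0.002 ] [ 0.1872  0.0816 -0.2564] [ 34.3614   6.2924 -20.6241   5.8642 -49.7902  68.3694]
0.13493788599421214 [-0.0688 -0.0195  0.1145]
scene [(array([ 0.426, -0.059,  0.054]), 0.82), (array([0.523, 0.151, 0.252]), 0.65)]
scene [(array([ 0.425, -0.055,  0.056]), 0.88)]
top [(array([ 0.438, -0.077,  0.055]), 0.84)]
top [(array([ 0.435, -0.078,  0.049]), 0.97)]
wrist []
wrist []
```

View pics/s6z.png

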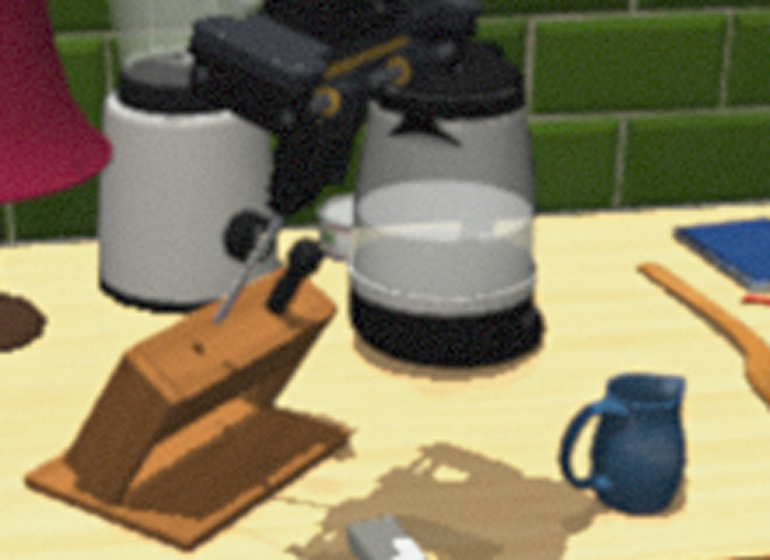

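View pics/t6z.png

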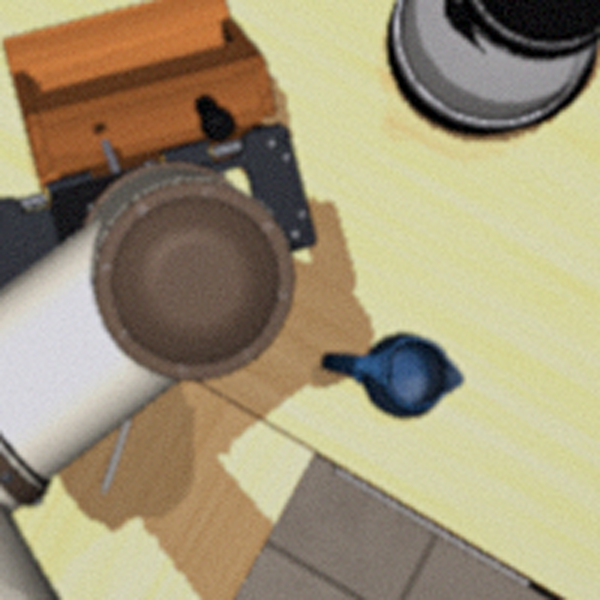

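View pics/wrist6.png

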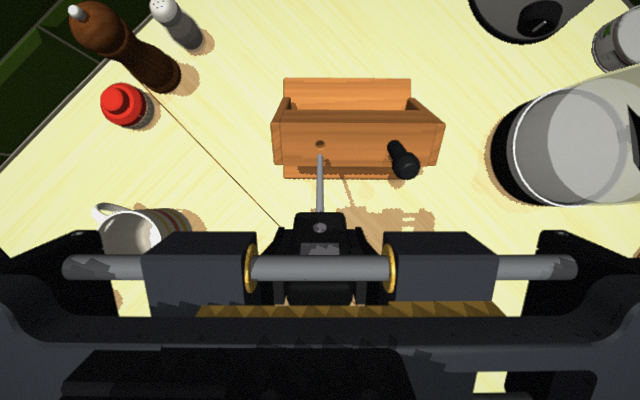

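```bash
python3 - <<'E'
from h import *
def back(c,uv,z):
    K=c['camera_matrix'];D=np.array([c['k1'],0,0,0])
    m=cv2.undistortPoints(np.array([[uv]],float),K,D)[0,0]
    d=c['R'].T@np.r_[m,1]; o=-c['R'].T@c['t']; return o+d*(z-o[2])/d[2]
c=r.capture('top');cs=r.capture('scene')
for uv in [(395.7,275)]: print(back(c,uv,.085),back(c,uv,.045))
r.spot_in
for n,cc in (('top',c),('scene',cs)):
    g=r.cut_out(n,'jug')
    for d in g[:1]:
        m=d['region'];ys,xs=np.where(m);print(n,d['score'],m.sum(),xs.min(),xs.max(),ys.min(),ys.max())
        # body disk via largest inscribed circle
        dt=cv2.distanceTransform(m.astype(np.uint8),cv2.DIST_L2,5);i=np.unravel_index(dt.argmax(),dt.shape);print('inscribed',i[::-1],dt.max())
        if n=='top': print(back(cc,i[::-1],.035),back(cc,i[::-1],.045))
a=c['pixels'][250:300,360:420,::-1];cv2.imwrite('pics/t7.png',cv2.resize(a,None,fx=10,fy=10,interpolation=cv2.INTER_CUBIC))
a=cs['pixels'][195:255,390:450,::-1];cv2.imwrite('pics/s7.png',cv2.resize(a,None,fx=10,fy=10,interpolation=cv2.INTER_CUBIC))
E
```

```text
[ 0.4324 -0.0703  0.085 ] [ 0.4345 -0.0781  0.045 ]
top 0.78 770 369 413 261 288
inscribed (np.int64(394), np.int64(274)) 13.784498
[ 0.4373 -0.0761  0.035 ] [ 0.4367 -0.0742  0.045 ]
scene 0.67 1003 400 434 207 245
inscribed (np.int64(422), np.int64(227)) 13.0
```

View pics/t7.png

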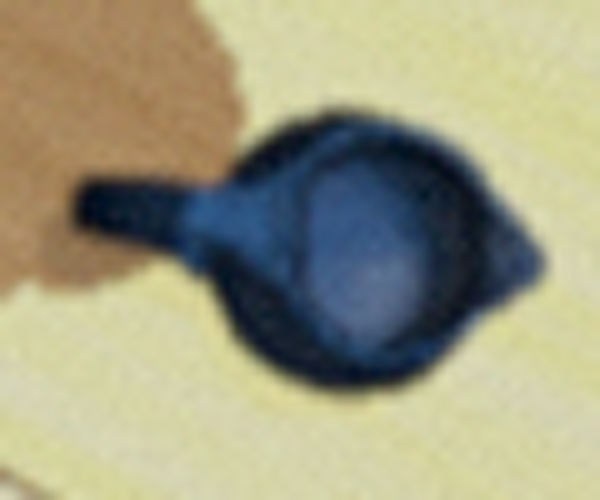

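View pics/s7.png

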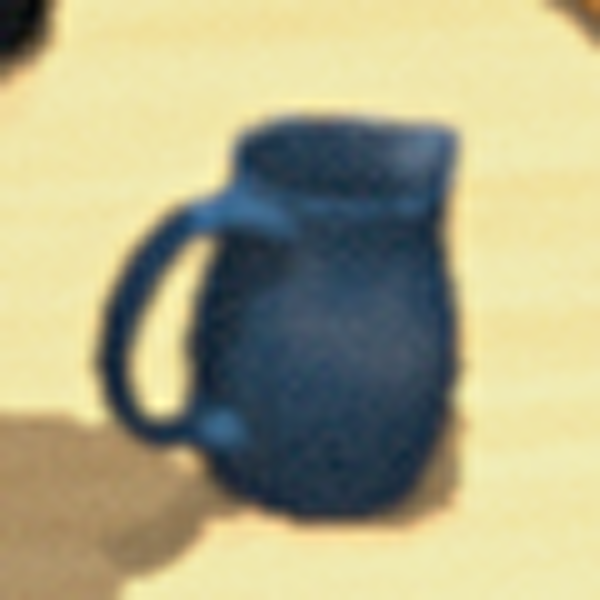

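```bash
python3 - <<'E'
from h import *
c=r.capture('top');cs=r.capture('scene')
th=np.linspace(0,2*np.pi,40)
for n,cc,x0,y0,h in (('t',c,360,250,50),('s',cs,390,195,60)):
    a=cv2.resize(np.ascontiguousarray(cc['pixels'][y0:y0+h,x0:x0+60,::-1]),None,fx=10,fy=10,interpolation=cv2.INTER_CUBIC)
    C=np.array([.434,-.077])
    for rr,z,col in ((.0225,.085,(0,0,255)),(.0335,.038,(0,255,0)),(.0,.006,(255,255,255))):
        P=np.c_[C[0]+rr*np.cos(th),C[1]+rr*np.sin(th),0*th+z]
        for p in project(cc,P): cv2.circle(a,(int((p[0]-x0+.5)*10),int((p[1]-y0+.5)*10)),3,col,-1)
    cv2.imwrite(f'pics/{n}8.png',a)
E
```

```text
(no output)
```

View pics/t8.png

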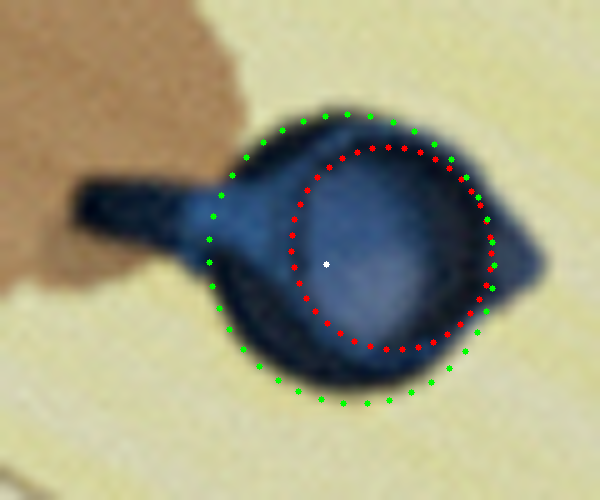

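View pics/s8.png

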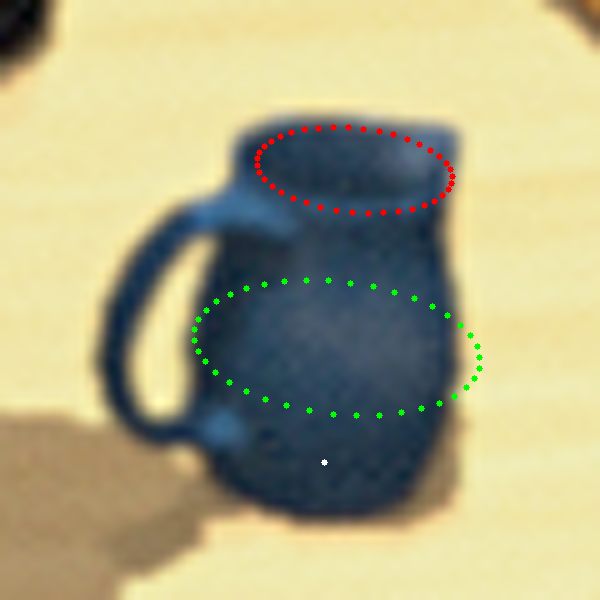

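```bash
python3 - <<'E'
from h import *
s=r.sense();R0=np.array(s['ee_rot']);p0=np.array(s['tcp_pos'])
u=-bore_rot(16)[:,2]; d=p0-np.array([.5983,.16,.1341])
head=np.array([.5942,.1589,.1471])+d; tip=head-u*.142
print('tip',tip,'tool frame tip',R0.T@(tip-p0),'u tool',R0.T@u, 'head tool',R0.T@(head-p0))
for n,x0,y0 in (('wrist',270,130),('scene',270,130)):
    c=r.capture(n)
    a=cv2.resize(np.ascontiguousarray(c['pixels'][y0:y0+100,x0:x0+100,::-1]),None,fx=6,fy=6,interpolation=cv2.INTER_CUBIC)
    for k in (.142,.132,.112,.092,.072,.052,.032): 
        p=project(c,head-u*k)[0];cv2.circle(a,(int((p[0]-x0+.5)*6),int((p[1]-y0+.5)*6)),2,(0,0,255),-1)
    cv2.imwrite(f'pics/{n}9.png',a)
E
```

```text
tip [0.5979 0.1601 0.1409] tool frame tip [ 0.0426 -0.0002  0.1215] u tool [-0.3068  0.0013 -0.9518] head tool [-0.0009 -0.0001 -0.0136]
```

View pics/wrist9.png

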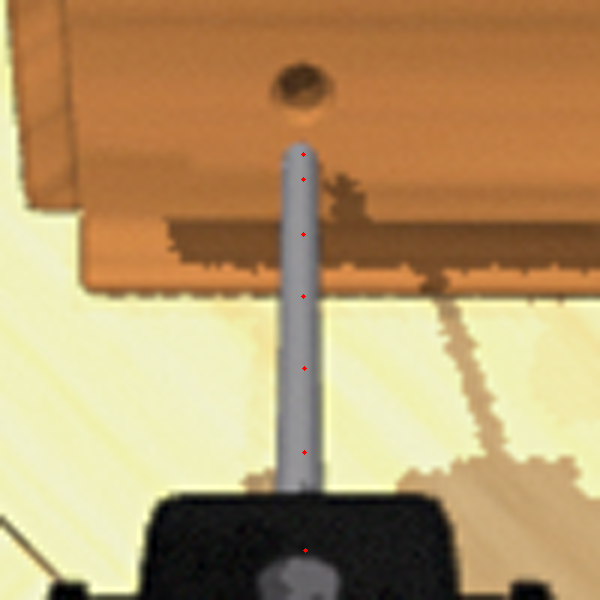

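View pics/scene9.png

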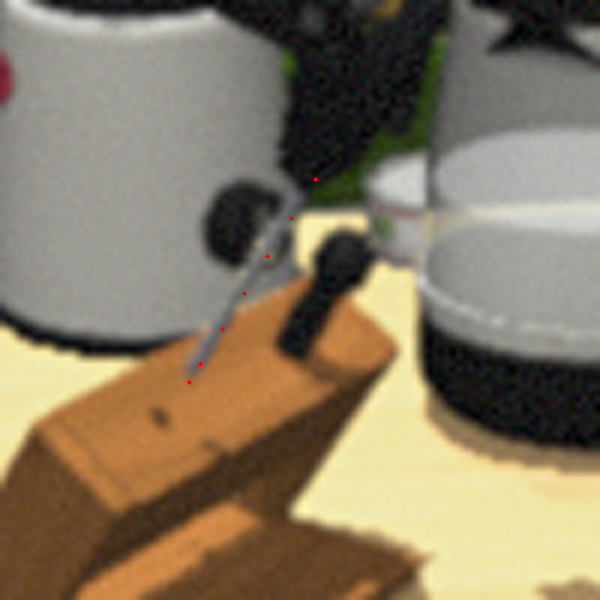

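```bash
cat >> h.py <<'E'
TIP=np.array([.0426,-.0002,.1215]); 
def tgt(tip,yaw,ti=-18.0):
    # exact: rotate so that u_tool is vertical up
    R=bore_rot(yaw,ti); return np.array(tip)-R@TIP,R
E
python3 - <<'E'
from h import *
print(r.sense()['time_s'])
for ti,tip,yaw in ((14,(.55,.13,.19),16),(-18,(.52,.08,.18),5),(-18,(.4355,-.0757,.15),-9)):
    p,R=tgt(tip,yaw,ti); print(p,delta(p,R),(R@[-.3068,.0013,-.9518]))
E
```

```text
11.1
[0.4821 0.1103 0.2976] [-1.6166  0.6382 -2.4365  0.0161 -0.0265  0.0017] [-0.5071 -0.1468  0.8493]
[0.5171 0.0795 0.3087] [-0.5323  2.2076 -2.6204  0.0913 -6.4081  2.225 ] [ 0.0024 -0.0011  1.    ]
[ 0.4325 -0.0754  0.2787] [-5.6346  7.2338 -2.6604  0.1868 -6.3267  5.0597] [ 0.0021 -0.0016  1.    ]
```

Request:
{"name": "play_rows", "arguments": {
  "deltas": [
    [-0.5,0.3,-0.9,0,0,0,20],
    [-0.9,0.7,-1.9,0,-0.2,0.2,20],
    [-1.5,1.3,-2.6,0,-1.2,0.7,20],
    [-2.1,2.1,-2.9,0.05,-2.4,1.4,20],
    [-2.8,3.1,-3.0,0.1,-3.6,2.2,20],
    [-3.5,4.2,-3.0,0.1,-4.7,3.0,20],
    [-4.2,5.3,-2.9,0.15,-5.6,3.9,20],
    [-4.9,6.3,-2.8,0.19,-6.2,4.7,20],
    [-5.4,6.9,-2.7,0.19,-6.33,5.06,20],
    [-5.63,7.23,-2.66,0.19,-6.33,5.06,20],
    [-5.63,7.23,-2.66,0.19,-6.33,5.06,20],
    [-5.63,7.23,-2.66,0.19,-6.33,5.06,20]
  ]
}}

```text
time_s: 12.3
tcp_pos: [0.4329, -0.0749, 0.2792]
ee_rot: [[0.94, -0.156, -0.304], [-0.148, -0.988, 0.049], [-0.308, -0.001, -0.951]]
wrist_force: [-0.2, -0.5, -0.8]
gripper_width: 0.388
```

```bash
cat > look.py <<'E'
from h import *
import sys
n=sys.argv[1]
s=r.sense();R0=np.array(s['ee_rot']);p0=np.array(s['tcp_pos'])
print(s['time_s'],s['gripper_width']*87,s['joints'],s['wrist_force'],'tip',p0+R0@TIP,'u',R0@[-.3068,.0013,-.9518])
U=R0@[-.3068,.0013,-.9518]
for cn in ('wrist','scene','top'):
    c=r.capture(cn);save(c,cn+n)
    x0,y0,w,h={'wrist':(220,100,200,160),'scene':(350,100,130,160),'top':(330,200,120,120)}[cn]
    a=cv2.resize(np.ascontiguousarray(c['pixels'][y0:y0+h,x0:x0+w,::-1]),None,fx=4,fy=4,interpolation=cv2.INTER_CUBIC)
    for k in (0,.02,.04,.06,.08,.1): 
        p=project(c,p0+R0@TIP+U*k)[0];cv2.circle(a,(int((p[0]-x0+.5)*4),int((p[1]-y0+.5)*4)),1,(0,0,255),-1)
    p=project(c,[.4355,-.0757,.085])[0];cv2.circle(a,(int((p[0]-x0+.5)*4),int((p[1]-y0+.5)*4)),2,(0,255,0),-1)
    cv2.imwrite(f'pics/{cn}{n}z.png',a)
E
python3 look.py 10
```

```text
12.3 33.795301382611015 [  7.6685  11.4855  -6.4573  -5.0872 -89.2738  74.2175] [-0.1909 -0.5441 -0.7546] tip [ 0.4361 -0.0751  0.1505] u [ 0.0008 -0.0021  1.    ]
```

View pics/wrist10z.png

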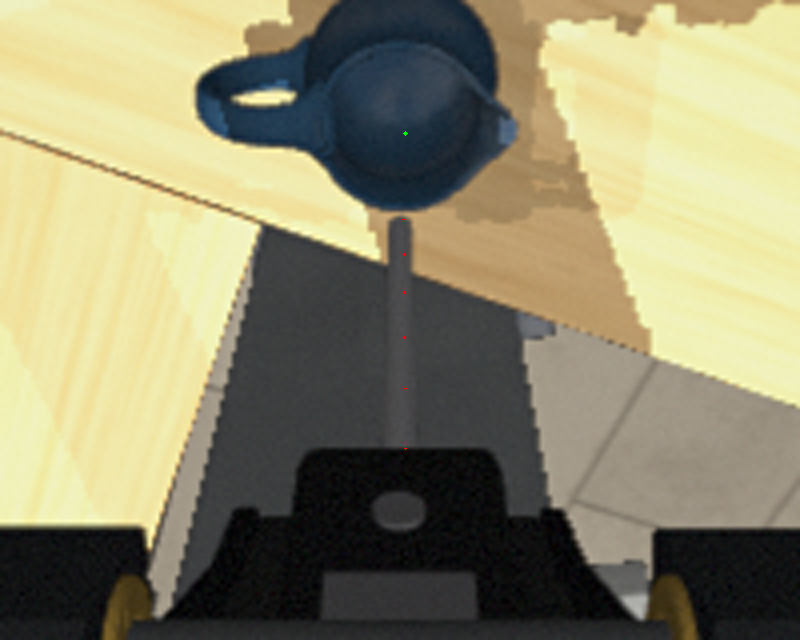

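View pics/scene10z.png

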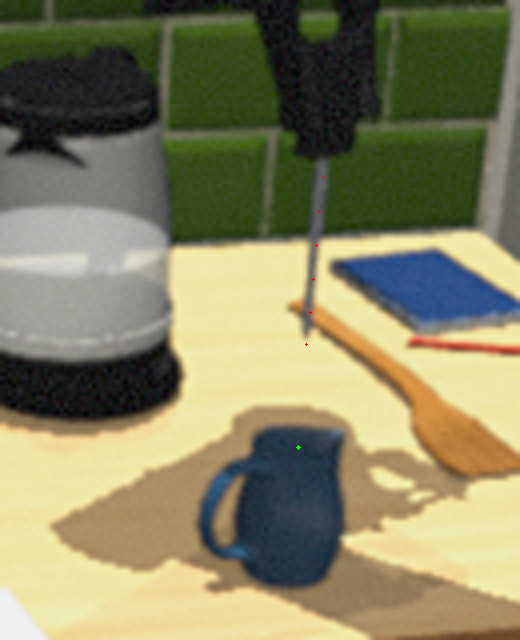

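View pics/top10.png

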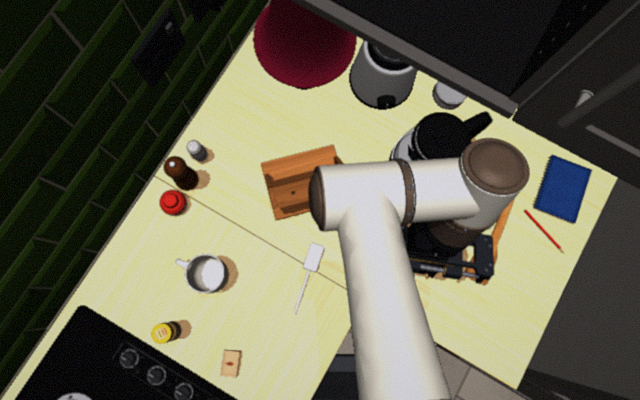

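```bash
python3 - <<'E'
from h import *
s=r.sense();R0=np.array(s['ee_rot']);t0=np.array(s['tcp_pos'])+R0@TIP
for z in (.09,.055,.025): print(R0.T@(np.array([.4367,-.0757,z])-t0)/.025)
E
```

```text
[0.774  0.0373 2.2937]
[1.2051 0.0382 3.6257]
[1.5746 0.039  4.7674]
```

Request:
{"name": "play_rows", "arguments": {
  "deltas": [
    [0.13,0.02,0.33,0,0,0,20],
    [0.28,0.03,0.77,0,0,0,20],
    [0.45,0.04,1.28,0,0,0,20],
    [0.61,0.04,1.79,0,0,0,20],
    [0.77,0.04,2.29,0,0,0,20],
    [0.92,0.04,2.75,0,0,0,20],
    [1.06,0.04,3.18,0,0,0,20],
    [1.2,0.04,3.62,0,0,0,20],
    [1.2,0.04,3.62,0,0,0,20],
    [1.2,0.04,3.62,0,0,0,20]
  ]
}}

```text
time_s: 13.45
tcp_pos: [0.4331, -0.0764, 0.1833]
ee_rot: [[0.939, -0.156, -0.306], [-0.149, -0.988, 0.048], [-0.31, 0.0, -0.951]]
wrist_force: [1.0, 0.3, -0.0]
gripper_width: 0.389
```

```bash
python3 look.py 11
```

```text
13.45 33.85631857576177 [  7.4935  16.0097 -14.8706  -5.1742 -76.5104  75.4897] [ 1.0274  0.2831 -0.036 ] tip [ 0.436  -0.0767  0.0546] u [ 0.0027 -0.0016  1.    ]
```

View pics/wrist11z.png

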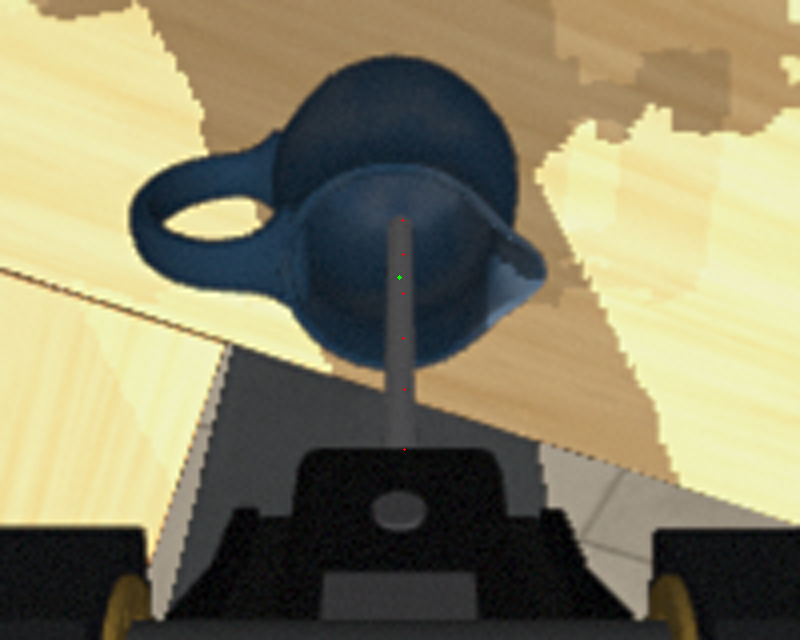

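View pics/scene11z.png

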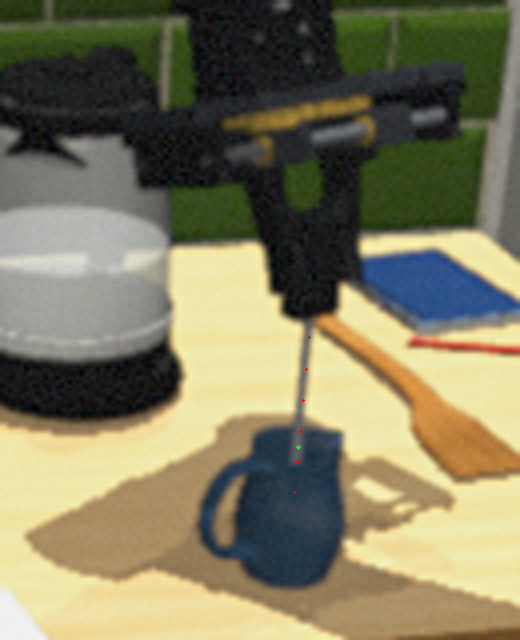

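Request:
{"name": "play_rows", "arguments": {
  "deltas": [
    [0.1,-0.02,0.28,0,0,0,20],
    [0.2,-0.03,0.56,0,0,0,20],
    [0.3,-0.03,0.84,0,0,0,20],
    [0.4,-0.03,1.11,0,0,0,20],
    [0.4,-0.03,1.11,0,0,0,20],
    [0.4,-0.03,1.11,0,0,0,20],
    [0.4,-0.03,1.11,0,0,0,20],
    [0.4,-0.03,1.11,0,0,0,20]
  ]
}}

```text
time_s: 14.4
tcp_pos: [0.4343, -0.0758, 0.1542]
ee_rot: [[0.939, -0.156, -0.305], [-0.149, -0.988, 0.049], [-0.309, -0.0, -0.951]]
wrist_force: [1.1, -0.9, -1.3]
gripper_width: 0.388
```

```bash
python3 look.py 12
```

```text
14.4 33.775315700218314 [  7.5399  17.8469 -16.9177  -5.3004 -72.5802  75.8219] [ 1.1051 -0.8804 -1.3438] tip [ 0.4373 -0.076   0.0255] u [ 0.0017 -0.0019  1.    ]
```

View pics/wrist12z.png

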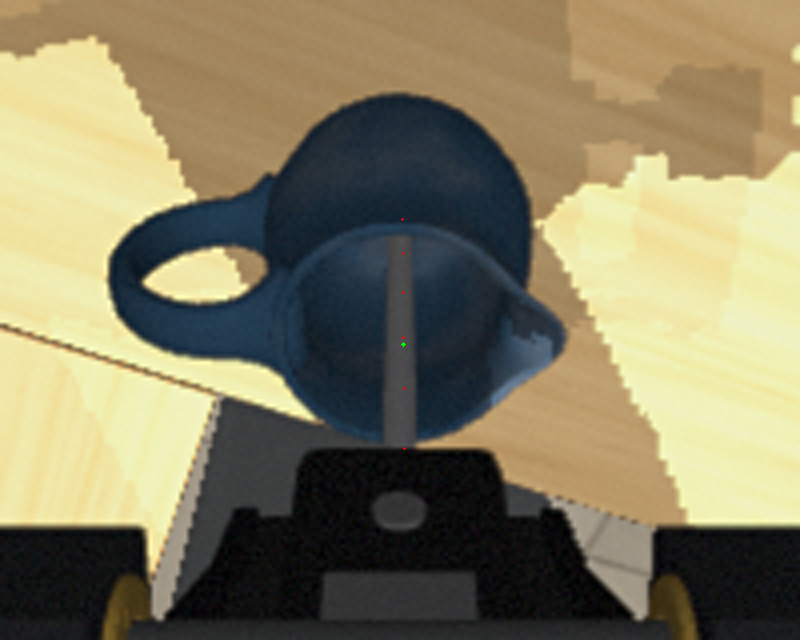

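View pics/scene12z.png

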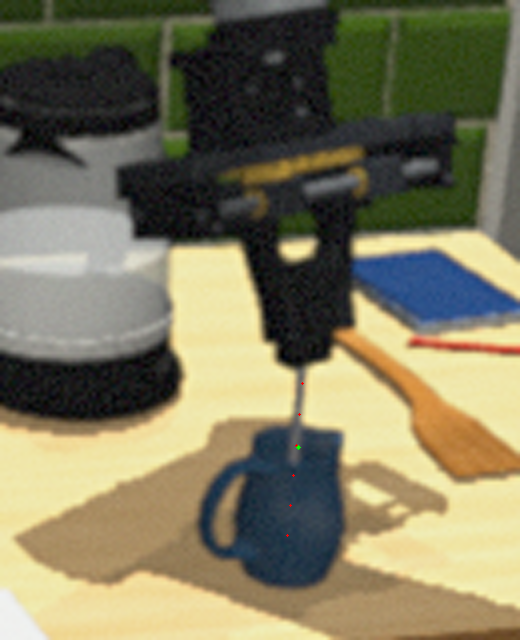

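View pics/scene12.png

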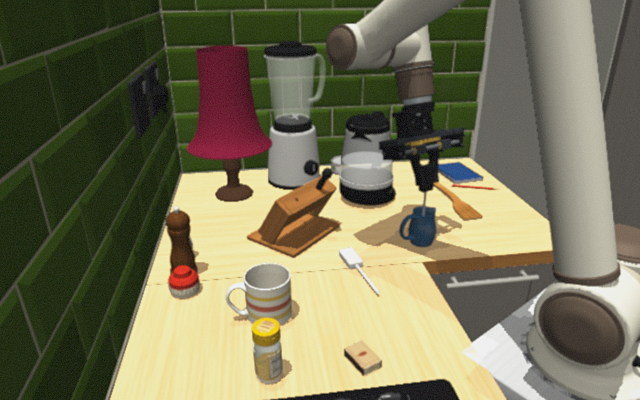

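```bash
python3 -c "
from station import r
s=r.sense();print(s['joint_velocities'],s['wrist_force']);print(r.finish_job())"
```

```text
[ 0.03634007  0.01633985 -0.03588624 -0.00182312 -0.08882756  0.01333816] [-0.57582909  0.622074   -1.42645755]
the job is handed in; nothing more can be done
None
```

I drew the black thermometer out of its bore, turned it upright and lowered it into the jug. I handed the job in at about 14.6 s, still holding it there.

**First grasp:** my first approach, with the gripper in line with the probe, stopped short of the head when joint 5 reached the end of its range. The measured angle was −9.19° against a limit of −9.14°. I backed off, turned the gripper and took the head by its 34 mm sides instead, and that worked.

**Last checks before handing in:**
- **Tip position:** it was at about (0.437, −0.076, 0.026) m, worked out from the arm's pose rather than seen inside the jug. That is about 20 mm above the inner floor and within about 2 mm of the jug's axis. In earlier pictures the tip looked 2–3 mm higher than worked out, still well inside the lower half.
- **Upright and held:** the probe was within about 0.2° of vertical by the same calculation. The grip read 34 mm, matching the head's width.
- **No contact:** the arm was still, and the wrist force was under 2 N with no sign of touching the jug.
- **Other things:** in the last pictures the jug and mug appeared unmoved, and the cake tester was still in the stand.

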